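Level a bamboo cassette and lift it out by its catches

ROBOT

A 6-joint arm with a two-finger parallel gripper is mounted at the origin on the work surface. World frame = base frame: x ahead of the robot, y to its left, z up, the work surface at z = 0. Lengths are in m, angles in rad, forces in N, time in s.
With the tool pointing down it reaches from about 0.425 to 0.95 m from the base axis. Payload 3.5 kg.
Tool frame: the origin (TCP) lies between the finger pads; the fingertips stand 11 mm ahead of it and the grasp point (between the pads) lies 8 mm behind it (ctrl.tcp_to_tips is the distance from the TCP to the fingertips, in m); z points along the fingers, y is the direction in which the jaws open and shut (so a half turn about z gives the same grasp; the last joint's range is limited). The gripper opens to 85 mm and grips with 20 to 120 N. Pads are 22 mm wide; open, the fingers measure 114 mm over their backs; the gripper's body (76 mm by 85 mm) begins 54 mm behind the grasp point. The pads swing forward as they close: fully open they stand 13 mm farther back than shut.
Start: joints at [0.961, 0.286, 1.577, -0, 1.279, -0.15], TCP at [0.3, 0.605, 0.242] pointing down, gripper open.
Joint ranges: [-2.77, 2.77], [-0.9, 2.22], [0.21, 2.48], [-1.53, 4.67], [0.24, 2.81], [-2.84, 2.84]. Speed limits (rad/s): [2.79, 2.79, 3.14, 3.14, 3.14, 3.14].

INTERFACE

Orientations are given as a unit quaternion [x, y, z, w].
In Python, from plant import monitor, vision, workorder, ctrl gives the robot as it stands.
- The arm moves only by the tool jog_arm, never from a script. Its argument "series" is a list of rows, each a list of 4 numbers: the shift along the tool's x, y, z in m, then the turn about the tool's z in rad. In form: [[tx, ty, tz, spin], ...]. A call has exactly 8 rows; each row shifts and turns the pose as measured when the row begins, along the tool's axes as they then stand; what a row does not reach is not made up. A row lasts 1/12 s, in which the tool goes at most 41.7 mm and 7.16 degrees, less where a joint would pass 70% of its speed; a pose out of reach is approached as far as the arm can. A call is refused whole if a number of a shift passes 0.0417 or a number of a turn 0.125, either way. A call with a gripper value outside its range is refused whole. "grip" is the finger opening in m, from 0 to 0.0854, set as the call begins (left out, the last holds). The fingers move at their own pace and stop on an object; "grip_force" is the grip in N (left out, the last holds). Time passes only in rows, so rows that do not move let the fingers close, or fill a call up. It gives the time, the measured TCP pose, the force and the opening at its end, in the units of the state.
- monitor.get_state(): the state, without advancing time (a new reading comes with each control period).
- vision.read_camera(name): name is "side" or "top"; returns the picture (480x640x3 uint8, red, green, blue); there is no depth.
- vision.get_calibration(name): a dict with "vfov" (degrees; the focal length in pixels is half the picture's height over the tangent of half this angle, whatever the lens; pixels are square), "cx", "cy" (the principal point, pixels), "R" (3x3) and "t" (3): a world point X has camera coordinates R X + t. Camera axes: x right, y down, z forward; pixel columns grow to the right and rows downward; lengths in m; the calibration is good to about 2 mm. A picture is of the moment at which its call begins. get_calibration takes no time and is no camera call.
- workorder.sign_off(): hands the job in, once; it reports no verdict.
The state is a dict: "time": time; "qpos": joint angles; "dq": joint speeds; "joint_efforts": joint torques, N m; "eef_pos": TCP position; "tcp_rot": TCP orientation; "contact_force": force on the tool from outside, world axes, zero at the start; "wrist_torque": the same for the moment, N m; "opening": opening from 0.0 (shut) to 1.0 (fully open).
Only numpy, scipy, OpenCV 4.12 (cv2) and the standard library are available. Lean on these libraries where they do the work, as an engineer would, in place of code of your own. Each camera call takes 0.05 s, during which the arm holds its last target.

TASK

Spread the heaped bamboo chunks along the cassette while it sits locked in its dock, so that all six lie in a single layer on its floor, none on another, with no third of its length left empty. Then pinch the cassette's two side catches together, lift it level out of the dock with all the chunks still in it, and finish still holding it by the catches, about 10 cm up and still; do not put it down, and leave the other things on the table where they are.

Things in the scene. Friction and masses are not known exactly. Their poses are not given: they have to be found in the camera images.
- dock: Low metal dock fixed to the table; origin: centre of its underside; y is the long way. Base 130 (x) x 250 (y) x 12 tall. At mid length, 33 to 49 mm out along x on each side, a keeper's lip (34 wide in y, top 28 mm above the table) hooks over the cassette's catch tooth. End stops (top 24) and side guides (top 22) locate the cassette.
- cassette: White open trough seated in the dock, axes as the dock's: 45 (x) x 216 (y) outside, 40 x 210 inside, about 145 g. Origin: centre of its underside, 12 mm above the table when seated. Floor 3 thick, rim 21 mm above the origin. Dark floor lines at y = -35, +35 mm mark its thirds. Locked down until both catches are pinched in; then it lifts straight up, free of the dock after 20 mm.
- catch_near (a joint): Spring catch on the -x long side, mid length: upright white plate 26 (y) x 4 (x), 4 to 52 mm above the cassette's origin, with a tooth at its foot under the dock's lip. 0 = out (outer face 32 mm from the cassette's middle), 0.005 m = fully in, at its stop; the tooth is free from 0.0035. Spring: 2 N, rising to 4 N. The two outer faces are 64 mm apart, 54 when pinched.
- catch_far (a joint): The same catch on the +x side, mirrored: 0 out to 0.005 m in. Fingertips must stay higher than 18 mm above the cassette's origin beside the catches, over the dock's lips; a grip of 20 to 30 N carries the loaded cassette by friction.
- catch_near_pad (a point): Point on the outer face of catch_near, 40 mm above the cassette's origin, mid width.
- catch_far_pad (a point): Point on the outer face of catch_far, 40 mm above the cassette's origin, mid width.
- chunk1: Loose chunk of split bamboo, 26 (x) x 18 (y) x 15 (z), origin at its centre, about 12 g. Starts in the heap: three side by side (22 mm apart along the trough) on the floor of one end third (either end), two on top. Flat on the floor its centre is 10.5 mm above the cassette's origin (16 on end), on top of another 25.5.
- chunk2: Chunk like chunk1. Starts in the heap.
- chunk3: Chunk like chunk1. Starts in the heap.
- chunk4: Chunk like chunk1. Starts in the heap.
- chunk5: Chunk like chunk1. Starts in the heap.
- chunk6: Chunk like chunk1. Lies alone in the other end third at the start.
- cup_a: Bystander: small lidded specimen cup, clear with white screw lid, 48 dia x 58 tall (mm). Origin: centre of its underside.
- cup_b: Bystander: second specimen cup like cup_a (mm). Origin: centre of its underside.
- petri: Bystander: round clear dish 60 dia x 16 tall (mm). Origin: centre of its underside.
- culm_ring: Bystander: short bamboo ring 60 dia x 45 tall, standing (mm). Origin: centre of its underside.
- brush: Bystander: brush lying on the table, handle towards the robot.
- wash_bottle: Bystander: white bottle 64 dia x 170 tall (mm). Origin: centre of its underside.
There are look-alikes about, which are no part of the job. What is shaped like the cassette but green is not meant.

How it is judged:
On the way, in this order (a step that is already met when the one before it is completed fails the run):
1. the six chunks lie in one even layer (at least 1 in each third) while the cassette is still seated (z of chunk1 in the frame of cassette between 0.003 and 0.0175 m and z of chunk2 in the frame of cassette between 0.003 and 0.0175 m and z of chunk3 in the frame of cassette between 0.003 and 0.0175 m and z of chunk4 in the frame of cassette between 0.003 and 0.0175 m and z of chunk5 in the frame of cassette between 0.003 and 0.0175 m and z of chunk6 in the frame of cassette between 0.003 and 0.0175 m and y of any of chunk1, chunk2, chunk3, chunk4, chunk5, chunk6 in the frame of cassette below -0.035 m and y of any of chunk1, chunk2, chunk3, chunk4, chunk5, chunk6 in the frame of cassette above 0.035 m and (y of chunk1 in the frame of cassette between -0.035 and 0.035 m or y of chunk2 in the frame of cassette between -0.035 and 0.035 m or y of chunk3 in the frame of cassette between -0.035 and 0.035 m or y of chunk4 in the frame of cassette between -0.035 and 0.035 m or y of chunk5 in the frame of cassette between -0.035 and 0.035 m or y of chunk6 in the frame of cassette between -0.035 and 0.035 m) and height (world z) of cassette below 0.016 m), for 0.2 s.
2. the cassette is lifted free with both catches pinched (height (world z) of cassette above 0.08 m and angle between cassette's own z axis and vertical below 0.2 rad and value of joint each of catch_near, catch_far above 0.0035 m and contact force between the fingers and cassette above 1 N and contact force between cassette and dock below 0.05 N), for 0.2 s.
At the end, for the whole second after the job is handed in: Fingers hold the still (<0.03 m/s), level (0.2 rad) cassette by both catches (in 3.5 mm or more), underside over 80 mm above the table, off the dock; six chunks in it in one layer (centres < 17.5 mm above its underside), at least 1 in each third (split at y = -35, +35 mm) (all of step 2 and z of chunk1 in the frame of cassette between 0.003 and 0.0175 m and z of chunk2 in the frame of cassette between 0.003 and 0.0175 m and z of chunk3 in the frame of cassette between 0.003 and 0.0175 m and z of chunk4 in the frame of cassette between 0.003 and 0.0175 m and z of chunk5 in the frame of cassette between 0.003 and 0.0175 m and z of chunk6 in the frame of cassette between 0.003 and 0.0175 m and y of any of chunk1, chunk2, chunk3, chunk4, chunk5, chunk6 in the frame of cassette below -0.035 m and y of any of chunk1, chunk2, chunk3, chunk4, chunk5, chunk6 in the frame of cassette above 0.035 m and (y of chunk1 in the frame of cassette between -0.035 and 0.035 m or y of chunk2 in the frame of cassette between -0.035 and 0.035 m or y of chunk3 in the frame of cassette between -0.035 and 0.035 m or y of chunk4 in the frame of cassette between -0.035 and 0.035 m or y of chunk5 in the frame of cassette between -0.035 and 0.035 m or y of chunk6 in the frame of cassette between -0.035 and 0.035 m) and linear speed of cassette below 0.03 m/s); the arm keeps its last pose, push and grip.
It fails at once if a bystander is pushed more than 40 mm from its place (distance of any of cup_a, cup_b, petri, culm_ring, brush, wash_bottle from where it was at the start of the episode above 0.04 m).
It also fails if it takes over 43 s, if anything falls off the work surface, if the arm or the gripper's body presses on something with over 40 N, if the wrist force passes 120 N, or if a joint passes its speed limit or range.

## Working session

There is one attempt and no reset: what is moved stays moved. The work goes in short steps, Python scripts to look and compute and a tool call to move; the robot and the scene stay as the last step left them, time stands still between calls to the robot, and variables do not carry over. Pictures are saved under pics/ and viewed, and the job is handed in when it is done.

Besides the shell and the picture viewer there is one more tool, called after ">>>" as name(argument=value, ...), one argument or row to a line, values as JSON. jog_arm: Moves the arm, as the interface text tells. Its arguments: {"type":"object","properties":{"series":{"type":"array","items":{"type":"array","items":{"type":"number"}}},"grip":{"type":"number"},"grip_force":{"type":"number"}},"required":["series"]}

```bash
ls; mkdir -p pics
python3 - <<'E'
from plant import monitor, vision, workorder, ctrl
import cv2,numpy as np
print(monitor.get_state()); print(ctrl.tcp_to_tips)
for n in ("top","side"):
    c=vision.get_calibration(n); print(n,c)
    im=vision.read_camera(n); cv2.imwrite(f"pics/{n}0.png",im[:,:,::-1])
E
```

```text
pics
{'time': 0.0, 'qpos': array([ 9.60991800e-01,  2.87155637e-01,  1.57819173e+00,  2.69345624e-05,
        1.27860130e+00, -1.49983482e-01]), 'dq': array([-0.00159084, -0.00092537, -0.00049091, -0.00117984, -0.00170769,
       -0.0009059 ]), 'joint_efforts': array([ 1.34750095e-03, -4.05986094e+01, -2.92624068e+01, -1.14464724e-04,
        5.93684745e-03,  9.98336560e-06]), 'eef_pos': array([0.29914573, 0.60438183, 0.24094586]), 'tcp_rot': array([ 2.27894035e-01,  9.73685227e-01, -1.08923993e-03, -4.48803994e-04]), 'contact_force': array([ 0.10137487, -0.56745924,  1.03474579]), 'wrist_torque': array([-0.03411054,  0.01822252, -0.00675713]), 'opening': 1.0031999896881985}
0.011
top {'vfov': 50.578560816370356, 'cx': 313.23249127853467, 'cy': 231.7076202828181, 'R': array([[-0.02422884, -0.99970434,  0.00204662],
       [-0.98744514,  0.02361197, -0.15618764],
       [ 0.15609314, -0.00580517, -0.98772528]]), 't': array([0.00879222, 0.52608428, 1.05373312])}
side {'vfov': 50.07585615933248, 'cx': 316.6323530411799, 'cy': 244.0485079399291, 'R': array([[ 0.99965672, -0.020561  ,  0.01623823],
       [-0.00555742, -0.77208463, -0.63549543],
       [ 0.02560371,  0.63518703, -0.77193386]]), 't': array([-0.53087181,  0.01417495,  1.25627355])}
```

View pics/top0.png

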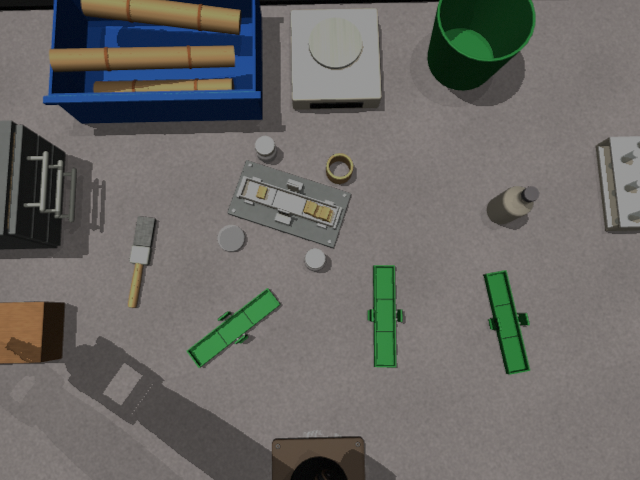

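View pics/side0.png

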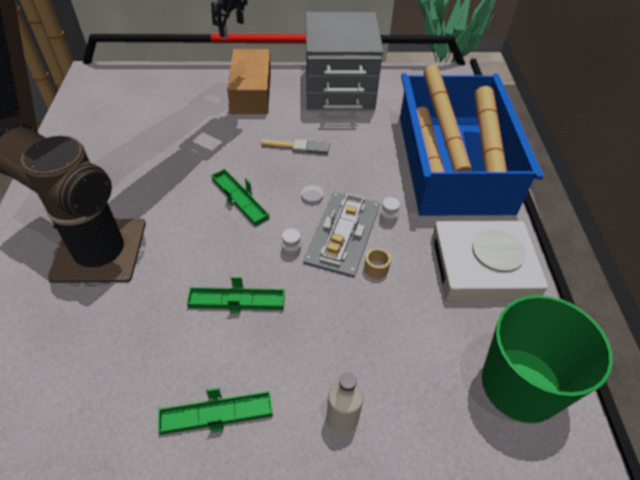

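The top view shows the white cassette in its grey dock at about (290,202). The heap is at its right end (320,209) and the lone chunk at its left end (262,191). The cups are at (265,148) and (315,259), the petri dish at (231,238) and the ring at (340,167). Next I'll zoom in.

```bash
cat > h.py <<'E'
import numpy as np, cv2
from plant import monitor, vision
def cal(n):
    c=vision.get_calibration(n); f=240/np.tan(np.radians(c['vfov']/2)); return f,c['cx'],c['cy'],np.array(c['R']),np.array(c['t'])
def ray(n,u,v,z):
    f,cx,cy,R,t=cal(n); o=-R.T@t; d=R.T@np.array([(u-cx)/f,(v-cy)/f,1]); return o+d*(z-o[2])/d[2]
def proj(n,X):
    f,cx,cy,R,t=cal(n); p=R@np.asarray(X)+t; return np.array([f*p[0]/p[2]+cx,f*p[1]/p[2]+cy])
def crop(im,x0,y0,x1,y1,s,fn):
    c=cv2.resize(im[y0:y1,x0:x1],None,fx=s,fy=s,interpolation=cv2.INTER_CUBIC); cv2.imwrite(fn,c[:,:,::-1])
E
python3 - <<'E'
from h import *
t=cv2.imread('pics/top0.png')[:,:,::-1]; s=cv2.imread('pics/side0.png')[:,:,::-1]
crop(t,220,150,360,255,5.7,'pics/top0z.png'); crop(s,295,180,395,280,6,'pics/side0z.png')
E
```

```text
(no output)
```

View pics/top0z.png

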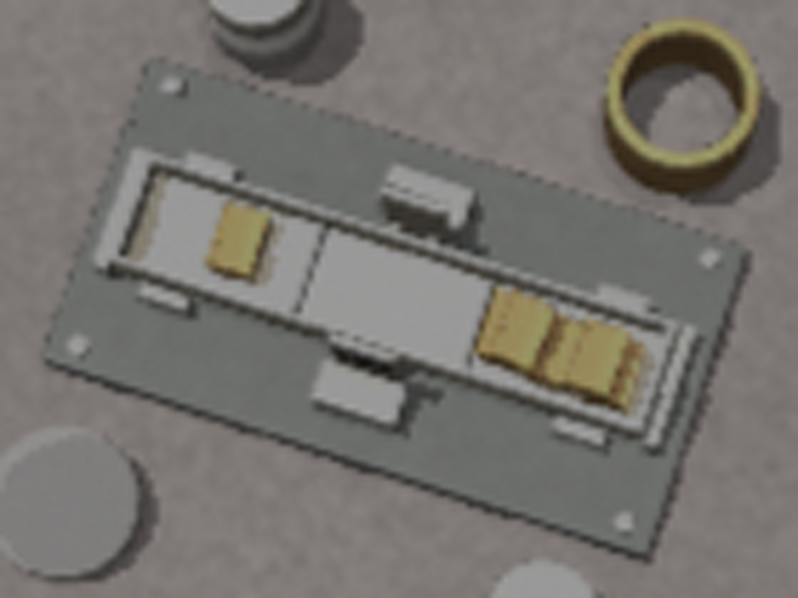

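View pics/side0z.png

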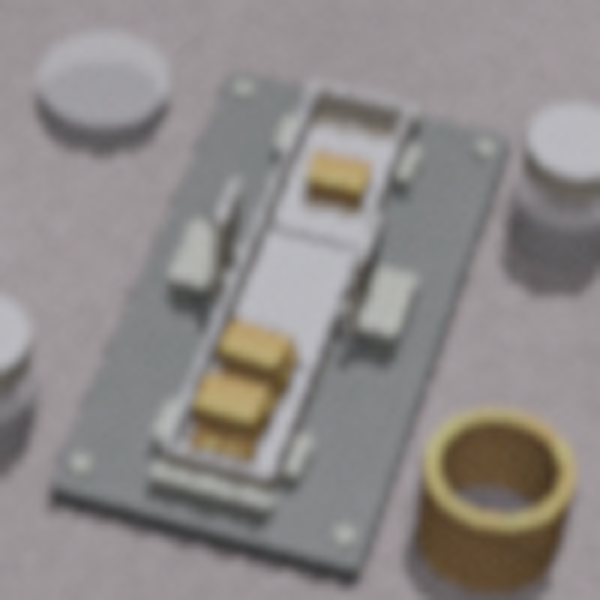

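The zooms show the dock rotated by roughly 17°. Screw heads sit near zoom pixels (172,84), (78,345), (710,258) and (624,521), and the two top chunks of the heap are near (517,328) and (598,358). I'll measure the dock from its screws and corners, and the chunks from both views.

Run:
```python
from h import *
from plant import ctrl
print([a for a in dir(ctrl) if a[0]!='_'])
f,cx,cy,R,t=cal('top'); print('cam',-R.T@t)
t=cv2.imread('pics/top0.png')[:,:,::-1]
P=[ray('top',220+x/5.7-.4,150+y/5.7-.4,0.0135)for x,y in [(172,84),(78,345),(710,258),(624,521)]]
P=np.array(P);c=P.mean(0);print(P,c)
for a,b in((0,2),(1,3)):
    d=P[a]-P[b];print(np.linalg.norm(d),np.degrees(np.arctan2(d[1],d[0]))-90)
# dock corners via line fit on mask? use manual
Q=np.array([ray('top',220+x/5.7-.4,150+y/5.7-.4,0.012)for x,y in [(148,58),(750,248),(648,560),(43,362)]]);print('corner c',Q.mean(0));
for a,b in((0,1),(3,2),(0,3),(1,2)):
    d=Q[a]-Q[b];print(np.linalg.norm(d),np.degrees(np.arctan2(d[1],d[0])))
# side view screws (zoom 6, offs 295,180)
S=np.array([ray('side',295+x/6-.4,180+y/6-.4,0.0135)for x,y in [(244,86),(487,148),(345,533),(80,460)]]);print(S,'side c',S.mean(0))
from scipy.spatial.transform import Rotation as Ro
print(Ro.from_quat(monitor.get_state()['tcp_rot']).as_matrix())
# yellow chunks mask top
hsv=cv2.cvtColor(t,cv2.COLOR_RGB2HSV)
m=cv2.inRange(hsv,(15,90,90),(35,255,255)); m[:150]=0;m[255:]=0;m[:,:230]=0;m[:,350:]=0
n,l,st,ce=cv2.connectedComponentsWithStats(m);print(st,ce)
```

```text
['Unreachable', 'tcp_to_tips']
cam [0.35521188 0.00248483 1.12294871]
[[ 0.68793456  0.13547786  0.0135    ]
 [ 0.58340522  0.17265665  0.0135    ]
 [ 0.61231414 -0.0752312   0.0135    ]
 [ 0.50896042 -0.03845267  0.0135    ]] [0.59815358 0.04861266 0.0135    ]
0.22386771604614256 -19.742324666540483
0.22385078574367304 -19.4244995051814
corner c [0.59665215 0.04828564 0.012     ]
0.2504792720281489 70.65357843626416
0.24835708779415608 70.34516966911798
0.12885794925066424 -18.745589486456144
0.13019000554372448 -19.687292876154217
[[ 0.58427487  0.17648593  0.0135    ]
 [ 0.68921438  0.13777125  0.0135    ]
 [ 0.61331804 -0.07190773  0.0135    ]
 [ 0.50917468 -0.03451607  0.0135    ]] side c [0.59899549 0.05195834 0.0135    ]
[[-8.96159427e-01  4.43730497e-01 -1.23638760e-03]
 [ 4.43732090e-01  8.96157815e-01 -1.73298658e-03]
 [ 3.39019410e-04 -2.10165711e-03 -9.99997734e-01]]
[[     0      0    640    480 306731]
 [   326    154     24     18     62]
 [   328    173      4      4      5]
 [   341    173      9      6     13]
 [   333    177      1      1      1]
 [   335    178      2      1      2]
 [   338    178      1      1      1]
 [   257    186     10     13     81]
 [   303    201     30     21    304]] [[319.51288588 239.56201688]
 [335.25806452 159.58064516]
 [329.4        174.2       ]
 [345.76923077 176.23076923]
 [333.         177.        ]
 [335.5        178.        ]
 [338.         178.        ]
 [261.14814815 192.0617284 ]
 [317.33552632 210.45723684]]
```

```bash
cat >> h.py <<'E'
C=np.array([0.5985,0.0503]); yaw=np.radians(-19.6)
ex=np.array([np.cos(yaw),np.sin(yaw)]); ey=np.array([-np.sin(yaw),np.cos(yaw)])
def loc(X): d=np.asarray(X)[:2]-C; return np.round([d@ex*1000,d@ey*1000],1)
def wor(x,y,z): p=C+ex*x+ey*y; return np.array([p[0],p[1],z])
E
python3 - <<'E'
from h import *
t=cv2.imread('pics/top0.png')[:,:,::-1]; s=cv2.imread('pics/side0.png')[:,:,::-1]
def draw(n,im,x0,y0,x1,y1,sc,fn):
    c=cv2.resize(im[y0:y1,x0:x1],None,fx=sc,fy=sc,interpolation=cv2.INTER_CUBIC)[:,:,::-1].copy()
    def L(pts,col):
        q=np.array([(proj(n,wor(*p))+.5-[x0,y0])*sc for p in pts]).astype(int); cv2.polylines(c,[q],True,col,1)
    L([(-.02,-.105,.033),(.02,-.105,.033),(.02,.105,.033),(-.02,.105,.033)],(0,0,255))
    L([(-.065,-.125,.012),(.065,-.125,.012),(.065,.125,.012),(-.065,.125,.012)],(0,255,0))
    for sx in(-1,1): L([(sx*.032,-.013,.064),(sx*.028,-.013,.064),(sx*.028,.013,.064),(sx*.032,.013,.064)],(255,0,0))
    for y in(-.035,.035): L([(-.02,y,.015),(.02,y,.015)],(255,0,255))
    for y in range(-10,11): L([(-.013,y*.01,.045),(.013,y*.01,.045)],(255,255,0) if y%5 else (0,255,255))
    cv2.imwrite(fn,c)
draw('top',t,220,150,360,255,5.7,'pics/top0d.png'); draw('side',s,295,180,395,280,6,'pics/side0d.png')
E
```

```text
(no output)
```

View pics/top0d.png

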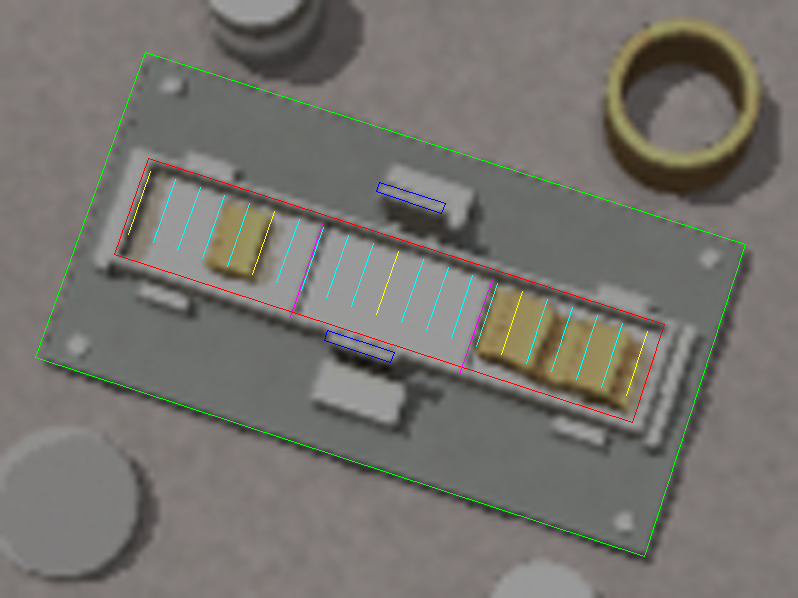

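View pics/side0d.png

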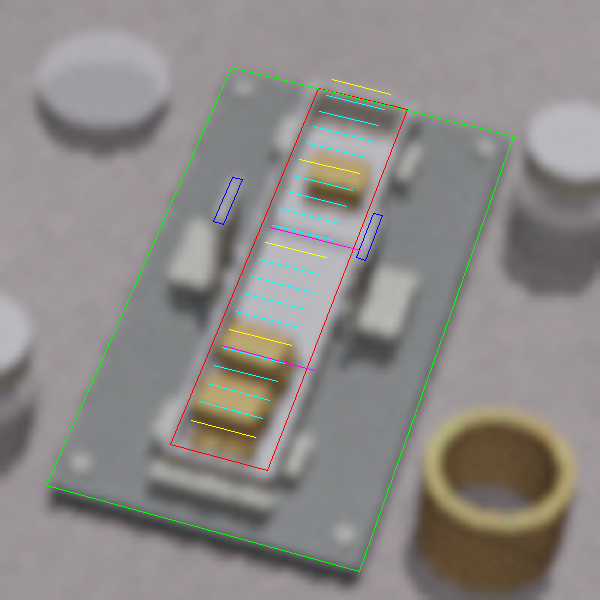

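Run:
```python
from h import *
out=[]
for n,fn,(x0,y0,x1,y1) in(('top','pics/top0.png',(298,190,340,228)),('side','pics/side0.png',(322,228,352,260))):
    im=cv2.imread(fn); sc=380/(x1-x0)
    c=cv2.resize(im[y0:y1,x0:x1],None,fx=sc,fy=sc,interpolation=cv2.INTER_CUBIC); c=cv2.convertScaleAbs(c,alpha=1.4)
    for y in range(-11,-2):
        for x in(-.02,.02):
            p=((proj(n,wor(x,y*.01,.045))+.5-[x0,y0])*sc).astype(int); cv2.circle(c,tuple(int(v) for v in p),2,(0,0,255) if y%5 else (255,0,0),-1)
    o=np.zeros((420,390,3),np.uint8); o[:min(420,c.shape[0]),:c.shape[1]]=c[:420,:390]; out.append(o)
cv2.imwrite('pics/heap.png',np.hstack(out))
```

```text
(no output)
```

View pics/heap.png

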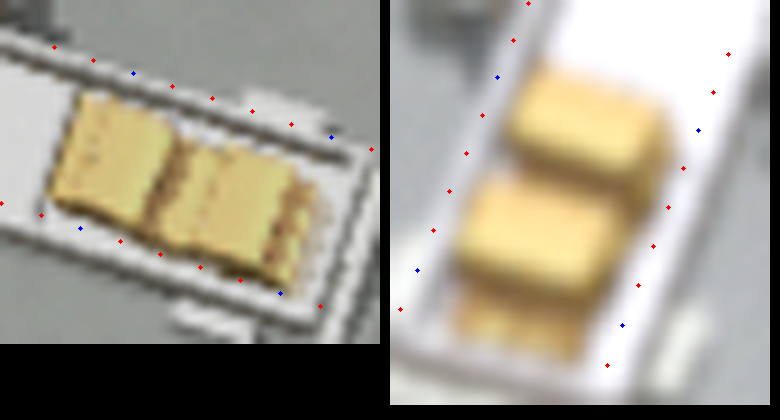

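The heap's two top chunks sit at local y ≈ -52 and -80, with tops near z = 45 mm. I'll straddle both with the jaws along the trough, squeeze them together and carry them to the middle. First I move over the heap, with the opening set to 62 mm.

>>> jog_arm(
  series=[
    [0, 0, 0, -0.118],
    [-0.028, -0.03, 0, 0],
    [-0.028, -0.03, 0, 0],
    [-0.028, -0.03, 0, 0],
    [-0.028, -0.03, 0, 0],
    [-0.028, -0.03, 0, 0],
    [-0.028, -0.03, 0, 0],
    [-0.028, -0.03, 0, 0],
  ],
  grip=0.062,
  grip_force=25,
)

```text
time: 0.77
eef_pos: [0.412, 0.3395, 0.2341]
tcp_rot: [0.16, 0.987, -0.004, -0.004]
contact_force: [1.2, 0.0, -1.0]
opening: 0.726
```

>>> jog_arm(
  series=[
    [-0.029, -0.0295, 0, 0],
    [-0.029, -0.0295, 0, 0],
    [-0.029, -0.0295, 0, 0],
    [-0.029, -0.0295, 0, 0],
    [-0.029, -0.0295, 0, 0],
    [-0.029, -0.0295, 0, 0],
    [-0.029, -0.0295, 0, 0],
    [-0.029, -0.0295, 0, 0],
  ],
)

```text
time: 1.43
eef_pos: [0.5533, 0.0375, 0.2316]
tcp_rot: [0.16, 0.987, -0.004, -0.006]
contact_force: [1.3, 0.7, 1.0]
opening: 0.725
```

```bash
cat >> h.py <<'E'
from scipy.spatial.transform import Rotation as Ro
def go(x,y,tip,yt=None):
    s=monitor.get_state(); M=Ro.from_quat(s['tcp_rot']).as_matrix(); e=s['eef_pos']
    d=wor(x,y,tip+0.011)-e; a=np.degrees(np.arctan2(M[1,1],M[0,1]))
    print('t',s['time'],'loc',loc(e),'tip z',e[2]-.011,'jaw ang',a,'tool move',np.round(M.T@d,4),'op',s['opening'],'F',s['contact_force'].round(1),'tilt',M[:2,2].round(4),'q6',s['qpos'][5])
E
python3 -c "
from h import *
go(0,-.067,.08)"
```

```text
t 1.4333 loc [-38.3 -27.2] tip z 0.22055978482173932 jaw ang 71.6370544734287 tool move [-0.0389 -0.0391  0.1406] op 0.7249332753485065 F [1.3 0.7 1. ] tilt [-0.013  -0.0064] q6 -1.3594268772409706
```

>>> jog_arm(
  series=[
    [-0.02, -0.02, 0.02, 0.02],
    [-0.019, -0.019, 0.03, 0],
    [0, 0, 0.035, 0],
    [0, 0, 0.03, 0],
    [0, 0, 0.02, 0],
    [0, 0, 0, 0],
    [0, 0, 0, 0],
    [0, 0, 0, 0],
  ],
)

```text
time: 2.1
eef_pos: [0.5805, -0.0269, 0.0921]
tcp_rot: [0.177, 0.984, -0.005, -0.004]
contact_force: [0.2, 0.3, -0.0]
opening: 0.723
```

```bash
python3 -c "
from h import *
go(0,-.067,.035)
for n in ('side','top'):
    im=vision.read_camera(n); cv2.imwrite(f'pics/{n}1.png',im[:,:,::-1])
    if n=='side': crop(im,290,150,410,270,5,'pics/side1z.png')
    else: crop(im,220,120,360,240,5,'pics/top1z.png')
"
```

```text
t 2.1 loc [  8.9 -78.8] tip z 0.0811071617448022 jaw ang 69.65058093240468 tool move [0.0088 0.0122 0.046 ] op 0.7229424665829908 F [ 0.2  0.3 -0. ] tilt [-0.0094 -0.0087] q6 -1.4250643774467708
```

View pics/side1z.png

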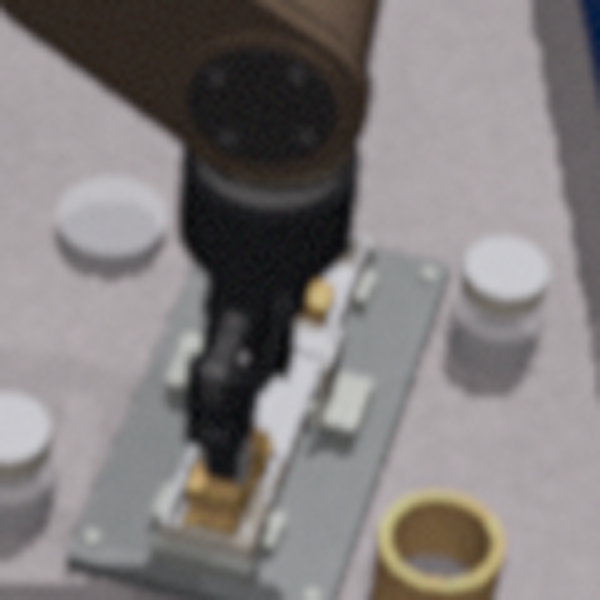

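View pics/top1z.png

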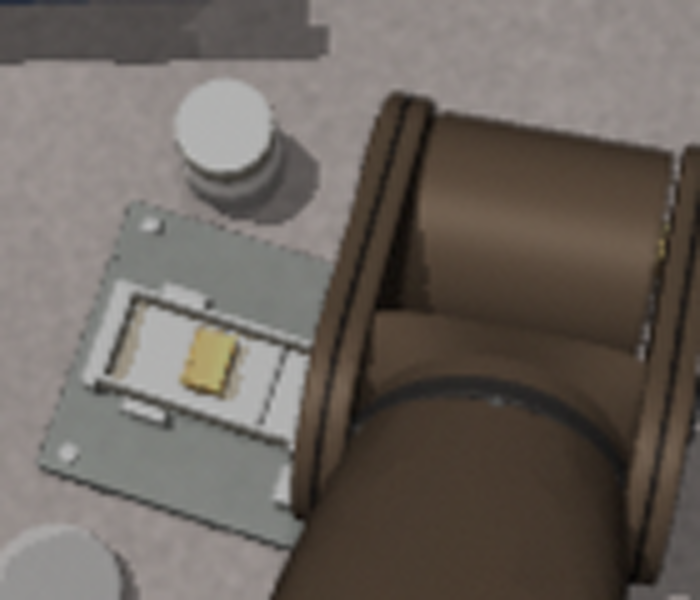

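```bash
python3 -c "
from h import *
for z in (.081,.085,.089,.093):
    for y in (-.0788-.031,-.0788-.038,-.0788-.0455):
        print(z,y,((proj('side',wor(.009,y,z))+.5-[290,150])*5).round())
im=cv2.imread('pics/side1.png'); c=cv2.convertScaleAbs(cv2.resize(im[195:260,318:353],None,fx=9,fy=9,interpolation=cv2.INTER_CUBIC),alpha=2.5,beta=10); cv2.imwrite('pics/side1y.png',c)
"
```

```text
0.081 -0.1098 [227. 479.]
0.081 -0.11679999999999999 [222. 490.]
0.081 -0.1243 [217. 502.]
0.085 -0.1098 [227. 474.]
0.085 -0.11679999999999999 [223. 485.]
0.085 -0.1243 [218. 497.]
0.089 -0.1098 [227. 468.]
0.089 -0.11679999999999999 [223. 479.]
0.089 -0.1243 [218. 491.]
0.093 -0.1098 [228. 462.]
0.093 -0.11679999999999999 [223. 474.]
0.093 -0.1243 [218. 486.]
```

View pics/side1y.png

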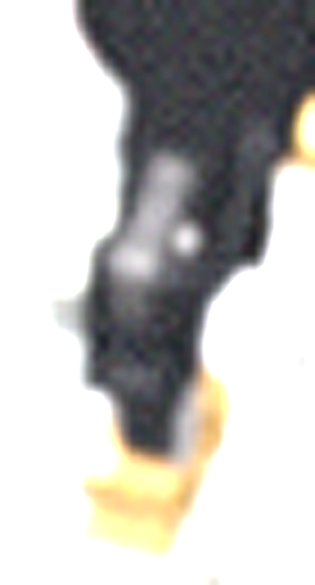

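>>> jog_arm(
  series=[
    [0.0045, 0.006, 0, -0.006],
    [0.0045, 0.006, 0.005, -0.006],
    [0, 0, 0.01, 0],
    [0, 0, 0.01, 0],
    [0, 0, 0, 0],
    [0, 0, 0, 0],
    [0, 0, 0, 0],
    [0, 0, 0, 0],
  ],
)

```text
time: 2.87
eef_pos: [0.5801, -0.0101, 0.0719]
tcp_rot: [0.168, 0.986, -0.005, 0.003]
contact_force: [1.0, -0.2, -0.1]
opening: 0.725
```

```bash
python3 -c "
from h import *
go(0,-.067,.033)
"
```

```text
t 2.8667 loc [  3.  -63.1] tip z 0.060929758571194495 jaw ang 70.6009986458664 tool move [ 0.0032 -0.0036  0.0279] op 0.7247488207393707 F [ 1.  -0.2 -0.1] tilt [ 0.0043 -0.0113] q6 -1.4125474421774489
```

>>> jog_arm(
  series=[
    [0.003, -0.0035, 0.003, 0],
    [0, 0, 0.007, 0],
    [0, 0, 0.008, 0],
    [0, 0, 0.006, 0],
    [0, 0, 0, 0],
    [0, 0, 0, 0],
    [0, 0, 0, 0],
    [0, 0, 0, 0],
  ],
)

```text
time: 3.53
eef_pos: [0.5756, -0.0138, 0.0448]
tcp_rot: [0.169, 0.986, -0.005, 0.003]
contact_force: [0.7, -0.5, 1.0]
opening: 0.724
```

```bash
python3 -c "
from h import *
go(0,-.067,.033)
im=vision.read_camera('side');cv2.imwrite('pics/side2.png',im[:,:,::-1])
c=cv2.convertScaleAbs(cv2.resize(im[195:275,310:370],None,fx=7,fy=7,interpolation=cv2.INTER_CUBIC),alpha=1.8,beta=10); cv2.imwrite('pics/side2y.png',c[:,:,::-1])
"
```

```text
t 3.5333 loc [ -0. -68.] tip z 0.03382518863739396 jaw ang 70.52311710848623 tool move [-0.      0.001   0.0008] op 0.7241018658227588 F [ 0.7 -0.5  1. ] tilt [ 0.0034 -0.0112] q6 -1.4181014955072089
```

View pics/side2y.png

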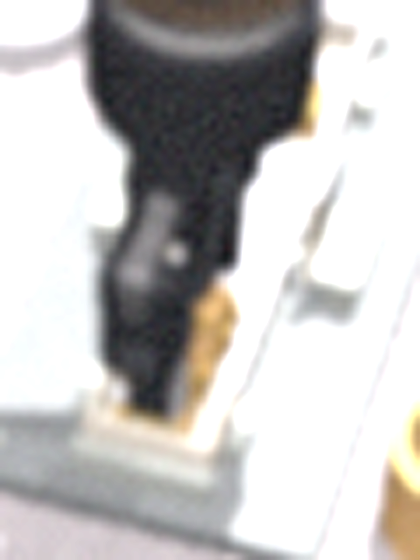

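The front finger stands just inside the end wall (zoom (155,405)), with the chunks to its right between the fingers and no contact. Closing.

>>> jog_arm(
  series=[
    [0, 0, 0, 0],
    [0, 0, 0, 0],
    [0, 0, 0, 0],
    [0, 0, 0, 0],
    [0, 0, 0, 0],
    [0, 0, 0, 0],
    [0, 0, 0, 0],
    [0, 0, 0, 0],
  ],
  grip=0.03,
  grip_force=20,
)

```text
time: 4.25
eef_pos: [0.5767, -0.0138, 0.0463]
tcp_rot: [0.169, 0.986, -0.005, 0.004]
contact_force: [-1.4, -0.3, 0.4]
opening: 0.413
```

```bash
python3 -c "
from h import *
go(0,-.067,.033)
im=vision.read_camera('side');cv2.imwrite('pics/side3.png',im[:,:,::-1])
c=cv2.convertScaleAbs(cv2.resize(im[195:275,310:370],None,fx=7,fy=7,interpolation=cv2.INTER_CUBIC),alpha=1.3,beta=10); cv2.imwrite('pics/side3y.png',c[:,:,::-1])
"
```

```text
t 4.25 loc [  1.  -67.7] tip z 0.03531834996638321 jaw ang 70.54105840619802 tool move [0.001  0.0007 0.0023] op 0.41334230528249644 F [-1.4 -0.3  0.4] tilt [ 0.0063 -0.0118] q6 -1.4180948150549297
```

View pics/side3y.png

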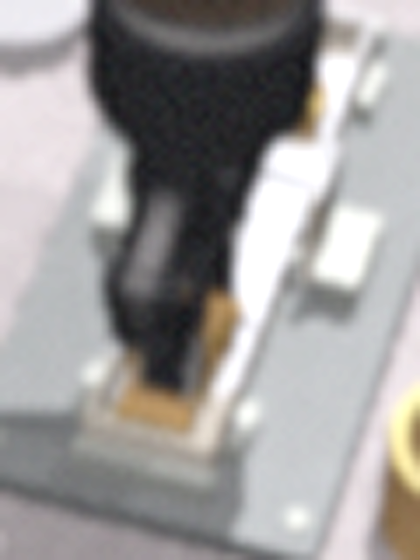

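The opening stopped at 35 mm, so both 18 mm chunks are clamped. Lifting.

>>> jog_arm(
  series=[
    [0, 0, -0.006, 0],
    [0, 0, -0.012, 0],
    [0, 0, -0.012, 0],
    [0, 0, -0.006, 0],
    [0, 0, 0, 0],
    [0, 0, 0, 0],
    [0, 0, 0, 0],
    [0, 0, 0, 0],
  ],
)

```text
time: 4.97
eef_pos: [0.5774, -0.0135, 0.0883]
tcp_rot: [0.169, 0.986, -0.005, 0.006]
contact_force: [-0.5, -0.4, -1.1]
opening: 0.416
```

```bash
python3 -c "
from h import *
go(0,0.003,.033)
im=vision.read_camera('side');cv2.imwrite('pics/side4.png',im[:,:,::-1])
c=cv2.convertScaleAbs(cv2.resize(im[180:270,305:375],None,fx=6.5,fy=6.5,interpolation=cv2.INTER_CUBIC),alpha=1.3,beta=10); cv2.imwrite('pics/side4y.png',c[:,:,::-1])
"
```

```text
t 4.9667 loc [  1.5 -67.1] tip z 0.07731871467274012 jaw ang 70.54772348819239 tool move [0.0019 0.0705 0.0437] op 0.4155509582446266 F [-0.5 -0.4 -1.1] tilt [ 0.0098 -0.0125] q6 -1.4185893068191786
```

View pics/side4y.png

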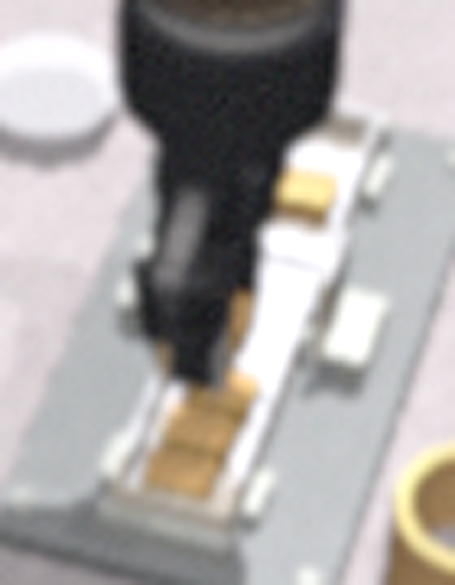

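```bash
python3 -c "
from h import *
for p in [(225,372),(255,382),(185,405),(245,412),(165,440),(225,462)]:
    print(p,loc(ray('side',305+p[0]/6.5-.5,180+p[1]/6.5-.5,.030)))
print(loc(ray('side',305+275/6.5,180+195/6.5,.030)),loc(ray('side',305+330/6.5,180+210/6.5,.030)))
go(0,.005,.075)
"
```

```text
(225, 372) [  0.7 -39.8]
(255, 382) [ 12.8 -40.8]
(185, 405) [ -8.7 -60.1]
(245, 412) [ 13.4 -56. ]
(165, 440) [-10.7 -78.6]
(225, 462) [ 13.3 -81.3]
[-5.5 52.9] [17.2 52.3]
t 5.0167 loc [  1.5 -67.1] tip z 0.07719429295894696 jaw ang 70.54549591396948 tool move [0.0014 0.0722 0.0016] op 0.4108665697953808 F [ 0.2 -1.1 -0.9] tilt [ 0.0096 -0.0124] q6 -1.4185840830668057
```

>>> jog_arm(
  series=[
    [0.001, 0.01, 0, 0],
    [0.001, 0.018, 0, 0],
    [0, 0.018, 0, 0],
    [0, 0.015, 0, 0],
    [0, 0.008, 0, 0],
    [0, 0, 0, 0],
    [0, 0, 0, 0],
    [0, 0, 0, 0],
  ],
)

```text
time: 5.68
eef_pos: [0.5974, 0.0575, 0.0836]
tcp_rot: [0.17, 0.986, -0.005, 0.002]
contact_force: [0.2, -0.2, -0.7]
opening: 0.412
```

```bash
python3 -c "
from h import *
go(0,.005,.04)
for n in ('side','top'):
    im=vision.read_camera(n); cv2.imwrite(f'pics/{n}5.png',im[:,:,::-1])
    if n=='side': crop(im,290,150,410,270,5,'pics/side5z.png')
    else: crop(im,220,120,360,240,5,'pics/top5z.png')
"
```

```text
t 5.6833 loc [-3.5  6.4] tip z 0.07264687534186613 jaw ang 70.47795230472131 tool move [-0.0033 -0.0011  0.0327] op 0.4119393014275057 F [ 0.2 -0.2 -0.7] tilt [ 0.0027 -0.0113] q6 -1.290946327855173
```

View pics/side5z.png

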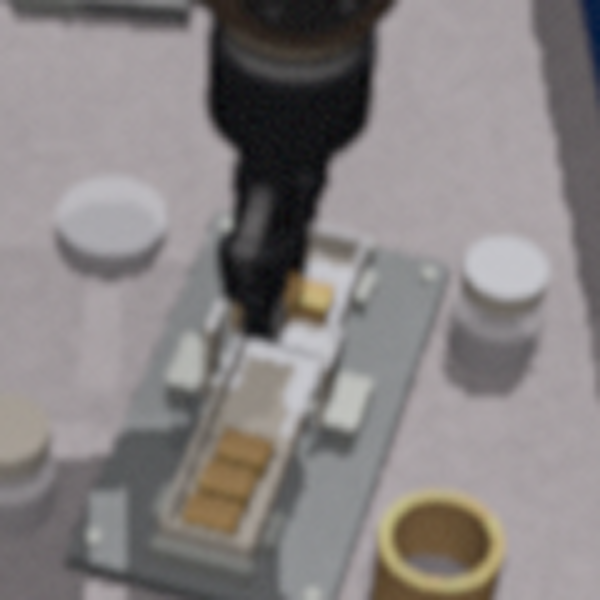

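View pics/top5z.png

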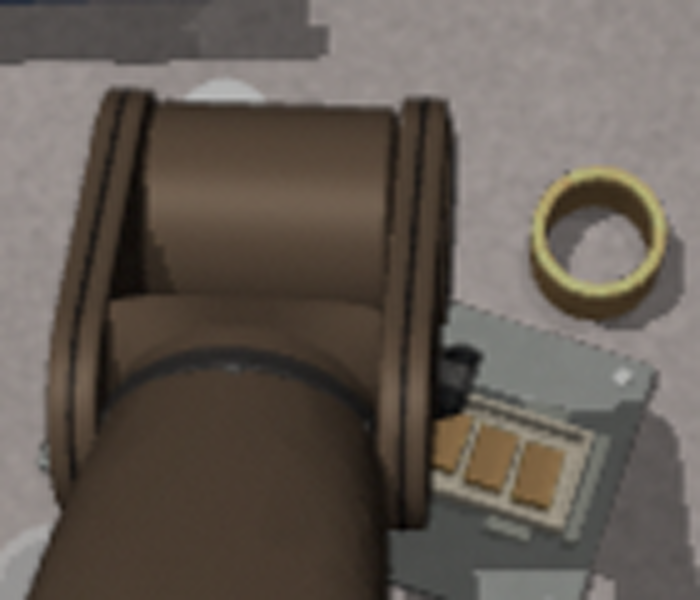

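The two carried chunks are over the middle third. The three floor chunks lie flat in a row (top zoom 450–540, ~450) and chunk6 is untouched. Lowering in two stages.

>>> jog_arm(
  series=[
    [-0.002, -0.001, 0.006, 0],
    [-0.001, 0, 0.01, 0],
    [0, 0, 0.01, 0],
    [0, 0, 0.006, 0],
    [0, 0, 0, 0],
    [0, 0, 0, 0],
    [0, 0, 0, 0],
    [0, 0, 0, 0],
  ],
)

```text
time: 6.45
eef_pos: [0.5988, 0.0519, 0.0466]
tcp_rot: [0.172, 0.985, -0.006, 0.001]
contact_force: [-0.2, 0.5, -0.1]
opening: 0.416
```

```bash
python3 -c "
from h import *
go(0,.005,.021)"
```

```text
t 6.45 loc [-0.3  1.6] tip z 0.03561940053213372 jaw ang 70.21572697981273 tool move [-0.0002  0.0036  0.0146] op 0.41601527362615465 F [-0.2  0.5 -0.1] tilt [-0.0006 -0.0114] q6 -1.2941912408448848
```

>>> jog_arm(
  series=[
    [0, 0.002, 0.003, 0],
    [0, 0.001, 0.004, 0],
    [0, 0, 0.004, 0],
    [0, 0, 0.002, 0],
    [0, 0, 0, 0],
    [0, 0, 0, 0],
    [0, 0, 0, 0],
    [0, 0, 0, 0],
  ],
)

```text
time: 7.12
eef_pos: [0.6008, 0.0552, 0.0334]
tcp_rot: [0.171, 0.985, -0.006, 0.002]
contact_force: [-0.5, 0.1, -0.7]
opening: 0.411
```

```bash
python3 -c "
from h import *
go(0,.005,.021)"
```

```text
t 7.1167 loc [0.5 5.4] tip z 0.022429536585564045 jaw ang 70.25509568126482 tool move [ 0.0005 -0.0004  0.0014] op 0.4110132140008006 F [-0.5  0.1 -0.7] tilt [ 0.0018 -0.0116] q6 -1.2886324343585747
```

>>> jog_arm(
  series=[
    [0, 0, 0.001, 0],
    [0, 0, 0.0005, 0],
    [0, 0, 0, 0],
    [0, 0, 0, 0],
    [0, 0, 0, 0],
    [0, 0, 0, 0],
    [0, 0, 0, 0],
    [0, 0, 0, 0],
  ],
)

```text
time: 7.78
eef_pos: [0.6012, 0.055, 0.0325]
tcp_rot: [0.172, 0.985, -0.005, 0.003]
contact_force: [-0.6, -0.5, 0.6]
opening: 0.409
```

>>> jog_arm(
  series=[
    [0, 0, 0, 0],
    [0, 0, 0, 0],
    [0, 0, 0, 0],
    [0, 0, 0, 0],
    [0, 0, 0, 0],
    [0, 0, 0, 0],
    [0, 0, 0, 0],
    [0, 0, -0.002, 0],
  ],
  grip=0.046,
)

```text
time: 8.45
eef_pos: [0.6012, 0.0551, 0.0345]
tcp_rot: [0.172, 0.985, -0.005, 0.002]
contact_force: [0.1, 0.1, 0.1]
opening: 0.537
```

>>> jog_arm(
  series=[
    [0, 0, -0.008, 0],
    [0, 0, -0.014, 0],
    [0, 0, -0.02, 0],
    [0, 0, -0.025, 0],
    [0, 0, -0.02, 0],
    [0, 0, -0.01, 0],
    [0, 0, 0, 0],
    [0, 0, 0, 0],
  ],
)

```text
time: 9.12
eef_pos: [0.6004, 0.0563, 0.1382]
tcp_rot: [0.172, 0.985, -0.005, 0.002]
contact_force: [-0.4, -0.3, -0.1]
opening: 0.534
```

```bash
python3 -c "
from h import *
go(0,.0,.1)
for n in ('side','top'):
    im=vision.read_camera(n); cv2.imwrite(f'pics/{n}6.png',im[:,:,::-1])
    if n=='side': crop(im,290,150,410,270,5,'pics/side6z.png')
"
```

```text
t 9.1167 loc [-0.2  6.3] tip z 0.12721924522715988 jaw ang 70.24276415894566 tool move [-0.0001 -0.006   0.0273] op 0.5337477872734322 F [-0.4 -0.3 -0.1] tilt [ 0.0023 -0.0115] q6 -1.2897326792715538
```

View pics/side6z.png

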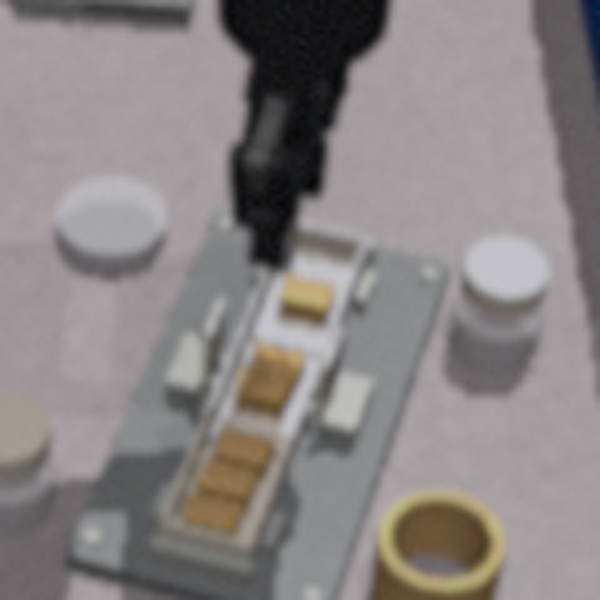

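All six chunks lie flat: three in the near-camera end, two in the middle around (270,380), and chunk6 at (307,298). Now I turn the jaws across the cassette and open fully.

>>> jog_arm(
  series=[
    [0, 0, 0, 0.12],
    [0, 0, 0, 0.12],
    [0, 0, 0, 0.12],
    [0, 0, 0, 0.12],
    [0, 0, 0, 0.12],
    [0, 0, 0, 0.12],
    [0, 0, 0, 0.12],
    [0, 0, 0, 0.12],
  ],
  grip=0.0854,
)

```text
time: 9.88
eef_pos: [0.5919, 0.0565, 0.1219]
tcp_rot: [0.622, 0.783, -0.011, -0.007]
contact_force: [-0.8, 0.2, -0.5]
opening: 1.001
```

>>> jog_arm(
  series=[
    [0, 0, 0, 0.12],
    [0, 0, 0, 0.12],
    [0, 0, 0, 0.12],
    [0, 0, 0, 0.12],
    [0, 0, 0, 0.06],
    [0, 0, 0, 0],
    [0, 0, 0, 0],
    [0, 0, 0, 0],
  ],
)

```text
time: 10.55
eef_pos: [0.5832, 0.0568, 0.1063]
tcp_rot: [0.815, 0.579, -0.023, -0.012]
contact_force: [-0.1, 0.0, -0.4]
opening: 1.002
```

```bash
python3 -c "
from h import *
go(0,-.002,.08)
"
```

```text
t 10.55 loc [-16.6   0.9] tip z 0.09533774596576386 jaw ang -19.255764346693276 tool move [-0.0027  0.0172  0.0146] op 1.0021263168515921 F [-0.1  0.  -0.4] tilt [-0.0512 -0.0078] q6 0.2709217301482414
```

>>> jog_arm(
  series=[
    [-0.001, 0.005, 0, 0],
    [-0.001, 0.006, 0, 0],
    [0, 0.005, 0, 0],
    [0, 0, 0, 0],
    [0, 0, 0, 0],
    [0, 0, 0, 0],
    [0, 0, 0, 0],
    [0, 0, 0, 0],
  ],
)

```text
time: 11.22
eef_pos: [0.5993, 0.0484, 0.1046]
tcp_rot: [0.814, 0.58, -0.024, -0.012]
contact_force: [-0.8, 1.2, 0.7]
opening: 1.002
```

```bash
python3 -c "
from h import *
go(0,-.002,.08)
im=vision.read_camera('side');cv2.imwrite('pics/side7.png',im[:,:,::-1])
crop(im,290,130,410,270,4.2,'pics/side7z.png')
"
```

```text
t 11.2167 loc [ 1.4 -1.5] tip z 0.09358851918019793 jaw ang -19.084713273049253 tool move [-0.0002 -0.0008  0.0136] op 1.0017952957958616 F [-0.8  1.2  0.7] tilt [-0.0523 -0.0077] q6 0.25640856762877107
```

View pics/side7z.png

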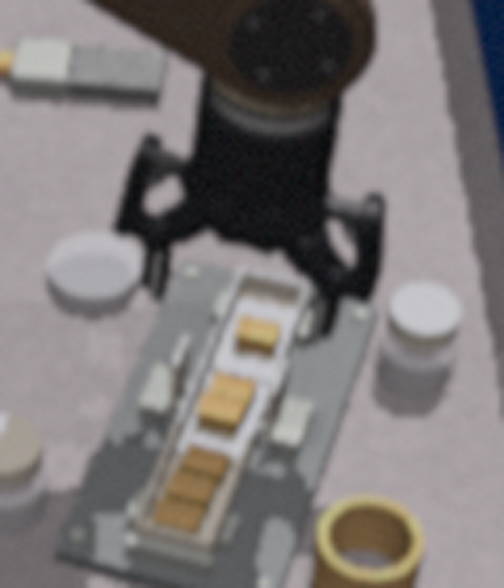

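The view shows the open jaws straddling the catch line, with the tool tilted about 3° (well inside the 0.2 rad limit) and all six chunks flat. Descending to the catches.

>>> jog_arm(
  series=[
    [0, 0, 0.005, 0],
    [0, 0.0005, 0.01, 0],
    [0, 0.0005, 0.012, 0],
    [0, 0, 0.01, 0],
    [0, 0, 0.005, 0],
    [0, 0, 0, 0],
    [0, 0, 0, 0],
    [0, 0, 0, 0],
  ],
)

```text
time: 11.93
eef_pos: [0.5959, 0.0482, 0.0559]
tcp_rot: [0.814, 0.58, -0.025, -0.013]
contact_force: [-0.7, 0.2, -0.1]
opening: 1.002
```

```bash
python3 -c "
from h import *
go(0,-.002,.038)
im=vision.read_camera('side');cv2.imwrite('pics/side8.png',im[:,:,::-1])
crop(im,290,150,410,270,5,'pics/side8z.png')
"
```

```text
t 11.9333 loc [-1.7 -2.9] tip z 0.04485370901826509 jaw ang -19.0566242175388 tool move [0.001  0.0021 0.0067] op 1.001845813965877 F [-0.7  0.2 -0.1] tilt [-0.0566 -0.0073] q6 0.2563087002796683
```

View pics/side8z.png

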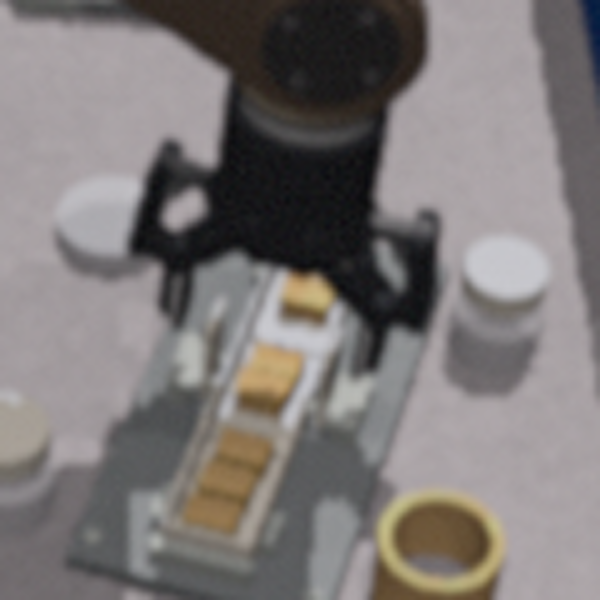

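```bash
python3 -c "
from h import *
for dz in (0,.007,.013):
  for s in (-1,1):
    x=s*.0425; print(dz,s,((proj('side',wor(x*1-.0017,-.0029,.0449+dz-s*.0024))+.5-[290,150])*5).round(),((proj('side',wor(s*.05-.0017,-.0029,.0449+dz-s*.0024))+.5-[290,150])*5).round())
"
```

```text
0 -1 [185. 337.] [170. 334.]
0 1 [349. 386.] [364. 390.]
0.007 -1 [185. 328.] [171. 324.]
0.007 1 [350. 377.] [365. 380.]
0.013 -1 [186. 319.] [171. 316.]
0.013 1 [351. 368.] [366. 372.]
```

>>> jog_arm(
  series=[
    [0.0005, 0.001, 0.003, 0],
    [0.0005, 0.0012, 0.0025, 0],
    [0, 0, 0, 0],
    [0, 0, 0, 0],
    [0, 0, 0, 0],
    [0, 0, 0, 0],
    [0, 0, 0, 0],
    [0, 0, 0, 0],
  ],
)

```text
time: 12.65
eef_pos: [0.6002, 0.0483, 0.0523]
tcp_rot: [0.814, 0.58, -0.023, -0.012]
contact_force: [0.6, 0.8, -0.5]
opening: 1.0
```

```bash
python3 -c "
from h import *
go(0,-.002,.038)"
```

```text
t 12.65 loc [ 2.3 -1.3] tip z 0.04128199170112444 jaw ang -19.04487079519925 tool move [-0.0006 -0.0022  0.0034] op 0.9999364756320339 F [ 0.6  0.8 -0.5] tilt [-0.0515 -0.0078] q6 0.25707581979918637
```

>>> jog_arm(
  series=[
    [0, -0.001, 0.0025, 0],
    [0, 0, 0.001, 0],
    [0, 0, 0, 0],
    [0, 0, 0, 0],
    [0, 0, 0, 0],
    [0, 0, 0, 0],
    [0, 0, 0, 0],
    [0, 0, 0, 0],
  ],
)

```text
time: 13.32
eef_pos: [0.5988, 0.0486, 0.0485]
tcp_rot: [0.814, 0.58, -0.023, -0.012]
contact_force: [-0.0, 0.3, 0.1]
opening: 0.999
```

```bash
python3 -c "
from h import *
go(0,-.002,.038)"
```

```text
t 13.3167 loc [ 0.9 -1.5] tip z 0.03745395157190391 jaw ang -19.048279486734586 tool move [-0.0005 -0.0009 -0.0005] op 0.9987800164684412 F [-0.   0.3  0.1] tilt [-0.0516 -0.0078] q6 0.2576223539248347
```

Centred to within about 1 mm. Pinching with 28 N.

>>> jog_arm(
  series=[
    [0, 0, 0, 0],
    [0, 0, 0, 0],
    [0, 0, 0, 0],
    [0, 0, 0, 0],
    [0, 0, 0, 0],
    [0, 0, 0, 0],
    [0, 0, 0, 0],
    [0, 0, 0, 0],
  ],
  grip=0.045,
  grip_force=28,
)

```text
time: 13.98
eef_pos: [0.5988, 0.0489, 0.0504]
tcp_rot: [0.814, 0.58, -0.024, -0.012]
contact_force: [-0.9, -1.0, 1.8]
opening: 0.595
```

```bash
python3 -c "
from h import *
go(0,-.002,.038)
im=vision.read_camera('side');cv2.imwrite('pics/side9.png',im[:,:,::-1])
crop(im,290,150,410,270,5,'pics/side9z.png')
"
```

```text
t 13.9833 loc [ 0.8 -1.2] tip z 0.0394117340498516 jaw ang -19.058582356812572 tool move [-0.0007 -0.0007  0.0015] op 0.5954487409476378 F [-0.9 -1.   1.8] tilt [-0.0529 -0.0073] q6 0.25775844965816364
```

View pics/side9z.png

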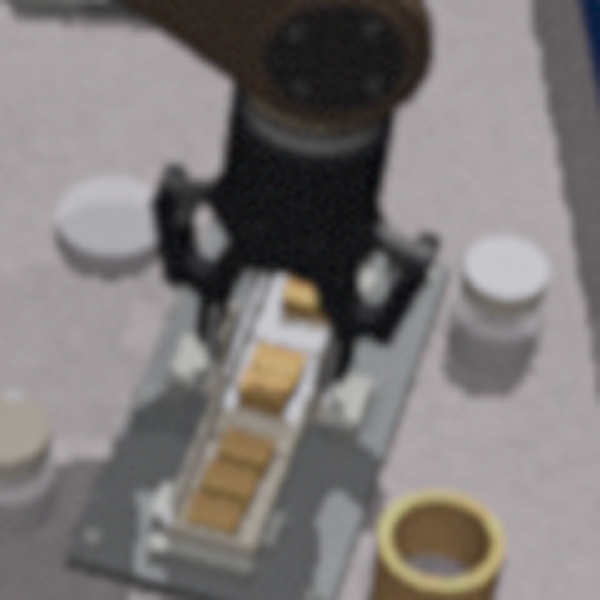

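```bash
python3 -c "
import cv2,numpy as np
o=[]
for n in (8,9):
    im=cv2.imread(f'pics/side{n}.png')[195:265,315:370]
    o.append(cv2.convertScaleAbs(cv2.resize(im,None,fx=7,fy=7,interpolation=cv2.INTER_CUBIC),alpha=1.5))
cv2.imwrite('pics/cmp89.png',np.hstack(o))"
```

```text
(no output)
```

View pics/cmp89.png

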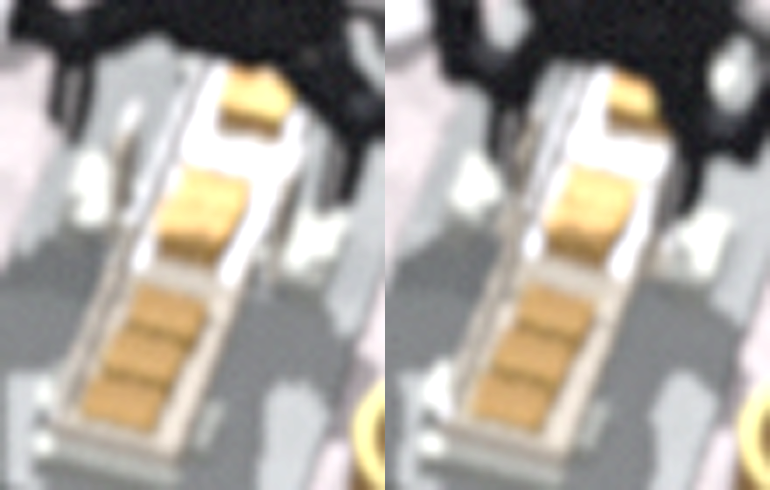

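The cassette's left side has risen slightly, so it has aligned to the pads with its teeth free. The chunks are undisturbed. Lifting slowly and vertically.

>>> jog_arm(
  series=[
    [0, -0.0001, -0.003, 0],
    [-0.0001, -0.0002, -0.004, 0],
    [-0.0001, -0.0002, -0.005, 0],
    [-0.0001, -0.0002, -0.005, 0],
    [-0.0001, -0.0002, -0.005, 0],
    [-0.0001, -0.0001, -0.003, 0],
    [0, 0, 0, 0],
    [0, 0, 0, 0],
  ],
)

```text
time: 14.7
eef_pos: [0.5976, 0.049, 0.076]
tcp_rot: [0.814, 0.58, -0.025, -0.013]
contact_force: [-1.3, 0.2, -2.6]
opening: 0.599
```

```bash
python3 -c "
from h import *
go(0,-.002,.038)
im=vision.read_camera('side');cv2.imwrite('pics/side10.png',im[:,:,::-1])
crop(im,290,150,410,270,5,'pics/side10z.png')
"
```

```text
t 14.7 loc [-0.4 -1.5] tip z 0.06498140425834574 jaw ang -19.066340020919302 tool move [0.0002 0.0018 0.0269] op 0.5988327955294592 F [-1.3  0.2 -2.6] tilt [-0.0559 -0.0071] q6 0.2570676210476653
```

View pics/side10z.png

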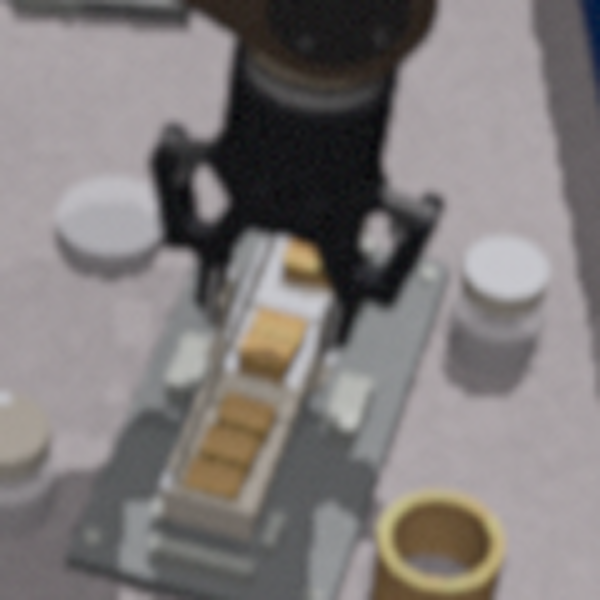

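The cassette is out of the dock and level with all six chunks in it, and the force reading shows about 2.6 N of load. I'll raise it another ~67 mm.

>>> jog_arm(
  series=[
    [-0.0001, -0.0002, -0.005, 0],
    [-0.0002, -0.0005, -0.01, 0],
    [-0.0003, -0.0006, -0.012, 0],
    [-0.0003, -0.0006, -0.012, 0],
    [-0.0003, -0.0006, -0.012, 0],
    [-0.0002, -0.0004, -0.008, 0],
    [-0.0001, -0.0002, -0.004, 0],
    [0, 0, 0, 0],
  ],
)

```text
time: 15.42
eef_pos: [0.5984, 0.049, 0.1475]
tcp_rot: [0.814, 0.58, -0.024, -0.013]
contact_force: [1.2, -0.2, -1.8]
opening: 0.599
```

>>> jog_arm(
  series=[
    [0, 0, 0, 0],
    [0, 0, 0, 0],
    [0, 0, 0, 0],
    [0, 0, 0, 0],
    [0, 0, 0, 0],
    [0, 0, 0, 0],
    [0, 0, 0, 0],
    [0, 0, 0, 0],
  ],
)

```text
time: 16.08
eef_pos: [0.5968, 0.0491, 0.1448]
tcp_rot: [0.814, 0.58, -0.026, -0.014]
contact_force: [-0.3, -0.7, -2.8]
opening: 0.599
```

```bash
python3 -c "
from h import *
go(0,-.002,.1)
im=vision.read_camera('side');cv2.imwrite('pics/side11.png',im[:,:,::-1])
crop(im,290,130,410,270,4.2,'pics/side11z.png')
im=vision.read_camera('top');cv2.imwrite('pics/top11.png',im[:,:,::-1])
go(0,-.002,.1); print(monitor.get_state()['dq'])
"
```

```text
t 16.0833 loc [-1.2 -1.7] tip z 0.1338392074718476 jaw ang -19.07172123730812 tool move [0.0006 0.003  0.0337] op 0.598591959240614 F [-0.3 -0.7 -2.8] tilt [-0.0582 -0.0068] q6 0.25530054357330906
t 16.1833 loc [-1.2 -1.7] tip z 0.13395778222844384 jaw ang -19.068490164558067 tool move [0.0005 0.003  0.0338] op 0.5998047601661308 F [ 0.2  0.1 -2.2] tilt [-0.058  -0.0068] q6 0.255247222216212
[ 0.00047518 -0.00215171 -0.00175289 -0.0003554  -0.00083715  0.00141829]
```

View pics/side11z.png

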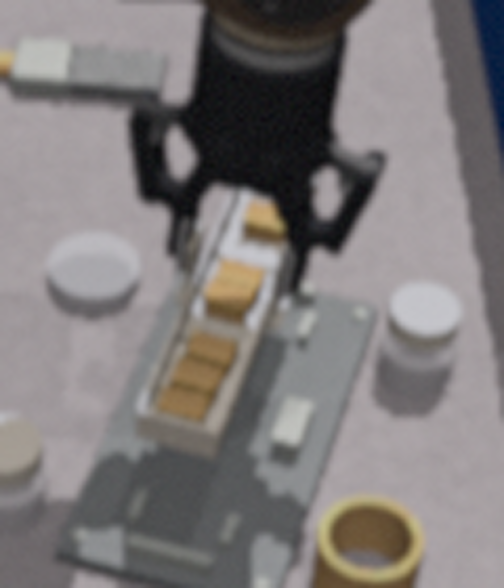

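View pics/top11.png

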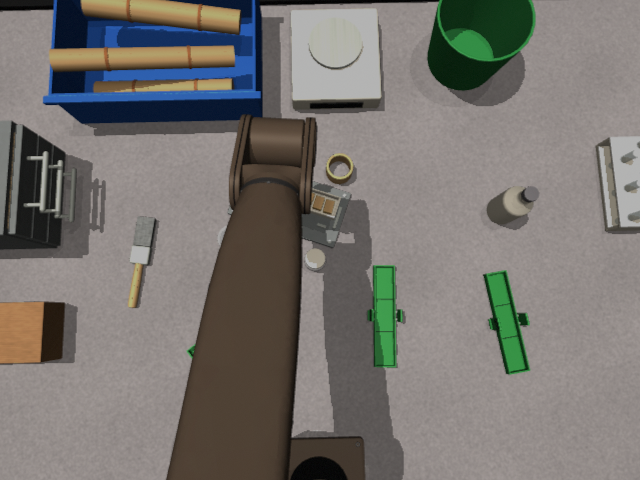

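```bash
python3 -c "
from h import *
for z in (.095,.105,.115):
    for x,dz in ((-.0225,0),(.0225,0),(-.0225,.021),(.0225,.021)):
        print(z,x,dz,((proj('side',wor(x,-.108,z+dz))+.5-[290,130])*4.2).round())
# chunk centres, tops at z=.107+.018
for n,p in(('mid',(235,278)),('mid2',(230,296)),('in',(212,347)),('c',(198,372)),('o',(184,400)),('6',(265,212))):
    print(n,loc(ray('side',290+p[0]/4.2-.5,130+p[1]/4.2-.5,.125)))
"
```

```text
0.095 -0.0225 0 [137. 453.]
0.095 0.0225 0 [217. 474.]
0.095 -0.0225 0.021 [138. 427.]
0.095 0.0225 0.021 [219. 449.]
0.105 -0.0225 0 [137. 441.]
0.105 0.0225 0 [218. 462.]
0.105 -0.0225 0.021 [138. 415.]
0.105 0.0225 0.021 [220. 436.]
0.115 -0.0225 0 [138. 429.]
0.115 0.0225 0 [219. 450.]
0.115 -0.0225 0.021 [139. 403.]
0.115 0.0225 0.021 [221. 424.]
mid [-3.1  8.1]
mid2 [-1.8 -6.4]
in [ -0.1 -46.9]
c [ -1.9 -67.1]
o [ -3.  -88.9]
6 [-1.9 65.3]
```

The image corners put the underside at about 0.11 m. Chunk centres along the trough are roughly -89, -67, -47, -6, +8 and +65 mm, so every third is filled. Handing in.

```bash
python3 -c "
from plant import workorder
print(workorder.sign_off())"
```

```text
the job is handed in; nothing more can be done
None
```

I clamped the heap's two top chunks together, set them on the floor of the middle third, pinched both catches at 28 N and lifted the cassette straight out of the dock. I handed the job in at about 16 s of the 43 s, still holding the cassette by the catches.

**Last checks:**
- **Height:** the underside is about 0.11 m above the table, by both the tool position and the picture.
- **Chunks:** all six lie in one layer at about y = -89, -67, -47, -6, +8 and +65 mm, so no third is empty.
- **Load:** about 2.2–2.8 N on the wrist, with the arm at rest.
- **Bystanders:** the brush, wash bottle, ring and the one cup in clear view look unmoved. The arm hides the other cup and part of the dish in the last top view, but both look in place from the side.

**Not perfect:**
- **Tilt:** the tool drifted about 3° (0.058 rad) while turning. The cassette seems to tilt with it, but this is well within the 0.2 rad limit.
- **Pinch reading:** the gripper reads about 51 mm instead of the 54 mm given for pinched catches. The catch travel could not be read directly. That the cassette came free shows both teeth cleared, but not the exact pinch depth.
- **Cameras:** the two views disagreed by about 3.5 mm on the dock's position, so I used their average.

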